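Close the crayon pots with their lids

ROBOT

A 6-joint arm with a two-finger parallel gripper is mounted at the origin on the work surface. World frame = base frame: x ahead of the robot, y to its left, z up, the work surface at z = 0. Lengths are in m, angles in rad, forces in N, time in s.
With the tool pointing down it reaches from about 0.25 to 0.775 m from the base axis. Payload 4 kg.
Tool frame: the origin (TCP) lies on the centre line of the jaws, within the pads' length; the fingertips stand 22 mm ahead of it and the grasp point (between the pads) lies 3 mm ahead of it; z points along the fingers, y is the direction in which the jaws open and shut (so a half turn about z gives the same grasp; the last joint's range is limited). The gripper opens to 94 mm and grips with 3 to 60 N. Pads are 16 mm wide; open, the fingers measure 119 mm over their backs; the gripper's body (75 mm by 177 mm) begins 78 mm behind the grasp point.
Start: joints at [-1.411, 0.087, 1.371, -0, 1.684, -0.103], TCP at [0.143, -0.531, 0.228] pointing down, gripper open.
Joint ranges: [-3.1, 3.1], [-0.76, 2.03], [0.27, 2.55], [-1.08, 4.22], [0.17, 2.65], [-2.57, 2.57]. Speed limits (rad/s): [2.79, 2.79, 3.14, 3.14, 3.14, 3.14].

INTERFACE

Orientations are given as [roll, pitch, yaw] about the fixed x, y, z axes, in that order (R = Rz(yaw) Ry(pitch) Rx(roll)).
In Python, from bench import robot gives the robot as it stands. The module is installed in compiled form; this text tells all that it offers.
- The arm moves only by the shell command python3 -m inch 'ROWS'. ROWS is JSON, a list of rows, each an object with "linear": the shift along the world's x, y, z scaled (see below), a list of three; "twist": the turn about the world's z scaled (see below); "gripper": the opening, from 0 (shut) to 1 (fully open). In form: [{"linear": [x, y, z], "twist": twist, "gripper": gripper}, ...]. A call has 1 to 10 rows; each row is the pose to reach, as a shift and turn from the pose commanded when the call began; what a row does not reach only later rows make up. The controller multiplies each number of a shift by 0.1 m and each number of a turn by 60 degrees. A row lasts 1/12 s, in which the tool goes at most 41.7 mm and 7.16 degrees, less where a joint would pass 70% of its speed; a pose out of reach is approached as far as the arm can. A call with a number of a shift or a turn outside -1 to 1 is refused whole. A call with a gripper value outside its range is refused whole. The fingers move at their own pace and stop on an object; the grip force is fixed at half the most. Time passes only in rows, so rows that repeat a pose let the fingers close. It gives the time, the measured TCP pose, the force and the opening at its end, in the units of the state.
- robot.get_obs(): the state, without advancing time (a new reading comes with each control period).
- robot.snapshot(name): name is "side" or "top" or "wrist"; returns a dict with "image" (384x512x3 uint8, red, green, blue), "depth" (384x512 float32, m along the optical axis (not along the pixel's ray), 0 where there is no reading), "mtx" (3x3 intrinsics, pixels), "rvec" (rotation vector, rad) and "tvec" (3), from world to camera coordinates, as OpenCV has them; the wrist camera has in their place "hand_eye" (4x4, takes a point from camera to tool coordinates, whose origin is the TCP and whose axes are the flange's). Camera axes: x right, y down, z forward; pixel columns grow to the right and rows downward; lengths in m; the calibration is good to about 2 mm. A picture is of the moment at which its call begins: read the wrist's pose just before it.
- robot.close_job(): hands the job in, once; it reports no verdict.
The state is a dict: "time": time; "joint_positions": joint angles; "qvel": joint speeds; "joint_torque": joint torques, N m; "tool_pos": TCP position; "ee_rot": TCP orientation; "wrist_force": force on the tool from outside, world axes, zero at the start; "wrist_torque": the same for the moment, N m; "width": finger opening in m.
Only numpy, scipy, OpenCV 4.12 (cv2) and the standard library are available. Lean on these libraries where they do the work, as an engineer would, in place of code of your own. Each camera call takes 0.05 s, during which the arm holds its last target.

TASK

Close up the four round crayon pots for the night: put each round wooden lid on the pot of its own size, sitting flat on the rim with its plug in the mouth. Leave the pots standing where they are. The square pot at the side stays open, as brushes stand in it, so leave the square lid alone.

Things in the scene. Friction and masses are not known exactly. Their poses are not given: they have to be found in the camera images.
- pot_small: the smallest of four round open blue stoneware pots, loose, standing upright on the table, with some crayon stubs lying low inside: 44 mm outer diameter, 45 mm high to the rim, mouth 34 mm across, wall 5 mm, about 160 g. Origin: centre of its underside, z up
- pot_medium: the second smallest of four round open blue stoneware pots, loose, standing upright on the table, with some crayon stubs lying low inside: 60 mm outer diameter, 55 mm high to the rim, mouth 50 mm across, wall 5 mm, about 280 g. Origin: centre of its underside, z up
- pot_large: the second largest of four round open blue stoneware pots, loose, standing upright on the table, with some crayon stubs lying low inside: 76 mm outer diameter, 60 mm high to the rim, mouth 66 mm across, wall 5 mm, about 400 g. Origin: centre of its underside, z up
- pot_widest: the largest of four round open blue stoneware pots, loose, standing upright on the table, with some crayon stubs lying low inside: 92 mm outer diameter, 65 mm high to the rim, mouth 82 mm across, wall 5 mm, about 550 g. Origin: centre of its underside, z up
- lid_small: the smallest of four round brown wooden lids, loose, knob up, for pot_small: disc 50 mm across, under it a tapered plug 6 mm deep (18 to 24 mm across), on it a round upright knob 20 mm across. Origin: centre of the plug's underside, z up; the disc is 6 to 12 mm above it, the knob 12 to 42 mm. Seated, the disc lies on the rim, origin 39 mm above the pot's. About 30 g
- lid_medium: the second smallest of four round brown wooden lids, loose, knob up, for pot_medium: disc 66 mm across, under it a tapered plug 6 mm deep (34 to 40 mm across), on it a round upright knob 20 mm across. Origin: centre of the plug's underside, z up; the disc is 6 to 12 mm above it, the knob 12 to 42 mm. Seated, the disc lies on the rim, origin 49 mm above the pot's. About 45 g
- lid_large: the second largest of four round brown wooden lids, loose, knob up, for pot_large: disc 82 mm across, under it a tapered plug 6 mm deep (50 to 56 mm across), on it a round upright knob 20 mm across. Origin: centre of the plug's underside, z up; the disc is 6 to 12 mm above it, the knob 12 to 42 mm. Seated, the disc lies on the rim, origin 54 mm above the pot's. About 65 g
- lid_widest: the largest of four round brown wooden lids, loose, knob up, for pot_widest: disc 98 mm across, under it a tapered plug 6 mm deep (66 to 72 mm across), on it a round upright knob 20 mm across. Origin: centre of the plug's underside, z up; the disc is 6 to 12 mm above it, the knob 12 to 42 mm. Seated, the disc lies on the rim, origin 59 mm above the pot's. About 90 g
- lid_square: a square brown wooden lid, the odd one out, to be left alone: board 82 by 82 mm and 6 mm thick on a square 56 mm plug 6 mm deep, same knob 20 mm across and 30 mm high. Loose, lying on the table knob up. Origin: centre of the plug's underside, z up
Mind the look-alikes: they are no part of the job. What is shaped like the lid_medium but red is not meant. What is shaped like the lid_widest but orange is not meant.

How it is judged:
At the end, for the whole second after the job is handed in: Each of the four round lids lies on the pot of its own size: centre within 10 mm of the pot's axis, disc on the rim (height within -3 and +2.5 mm), level within 0.06 rad and at rest; every pot is upright within 0.06 rad and no more than 40 mm from where it stood at the start (horizontal distance between lid_small and pot_small below 0.01 m and z of lid_small in the frame of pot_small between 0.036 and 0.0415 m and angle between each of lid_small, pot_small, lid_medium, pot_medium, lid_large, pot_large, lid_widest, pot_widest's own z axis and vertical below 0.06 rad and distance of each of pot_small, pot_medium, pot_large, pot_widest from where it was at the start of the episode below 0.04 m and linear speed of each of lid_small, lid_medium, lid_large, lid_widest below 0.02 m/s and horizontal distance between lid_medium and pot_medium below 0.01 m and z of lid_medium in the frame of pot_medium between 0.046 and 0.0515 m and horizontal distance between lid_large and pot_large below 0.01 m and z of lid_large in the frame of pot_large between 0.051 and 0.0565 m and horizontal distance between lid_widest and pot_widest below 0.01 m and z of lid_widest in the frame of pot_widest between 0.056 and 0.0615 m); the robot touches nothing.
It fails at once if a round pot is tipped over (angle between any of pot_small, pot_medium, pot_large, pot_widest's own z axis and vertical above 0.5 rad).
It fails at once if the square lid is moved more than 25 mm (distance of lid_square from where it was at the start of the episode above 0.025 m).
It also fails if it takes over 96 s, if anything falls off the work surface, if the arm or the gripper's body presses on something with over 40 N, if the wrist force passes 120 N, or if a joint passes its speed limit or range.

## Working session

There is one attempt and no reset: what is moved stays moved. The work goes in short steps, Python scripts to look and compute and a shell command to move; the robot and the scene stay as the last step left them, time stands still between calls to the robot, and variables do not carry over. Pictures are saved under pics/ and viewed, and the job is handed in when it is done.

```bash
mkdir -p pics; python3 - <<'E'
from bench import robot
import cv2,numpy as np,pickle
o=robot.get_obs();print(o)
for n in ["top","side"]:
    s=robot.snapshot(n);pickle.dump(s,open(f'{n}0.pkl','wb'))
    cv2.imwrite(f'pics/{n}0.png',s['image'][:,:,::-1]);print(n,s['mtx'],s['rvec'],s['tvec'],s['depth'].min(),s['depth'].max())
E
```

```text
{'time': 0.0, 'joint_positions': array([-1.41112911e+00,  8.79562921e-02,  1.37220949e+00, -7.18002581e-06,
        1.68353265e+00, -1.03073207e-01]), 'qvel': array([ 0.00078574,  0.00109875, -0.00064822,  0.00011825, -0.00267657,
        0.0004346 ]), 'joint_torque': array([ 6.43891035e-04, -3.40182137e+01, -3.02426541e+01,  7.15843798e-02,
        3.30503436e-02, -1.55570810e-04]), 'tool_pos': array([ 0.14278337, -0.53066058,  0.22632608]), 'ee_rot': array([-3.13949732e+00, -2.09566751e-04,  2.62739399e-01]), 'wrist_force': array([ 0.73168418, -0.70402348,  0.25903306]), 'wrist_torque': array([-0.04076624,  0.04524306,  0.04209252]), 'width': 0.09430706201936759}
top [[407.8390694    0.         250.09461443]
 [  0.         407.8390694  194.74289534]
 [  0.           0.           1.        ]] [ 2.15801872 -2.17901121  0.08668882] [0.01853244 0.56084295 1.18185107] 0.0 2.1162694
side [[489.16340687   0.         255.92696177]
 [  0.         489.16340687 193.10531071]
 [  0.           0.           1.        ]] [ 2.34587391 -0.258159    0.08337328] [-0.54757876  0.11202411  1.37961098] 0.0 3.9193707
```

View pics/top0.png

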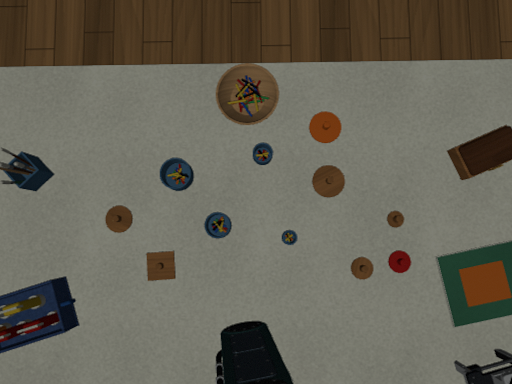

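View pics/side0.png

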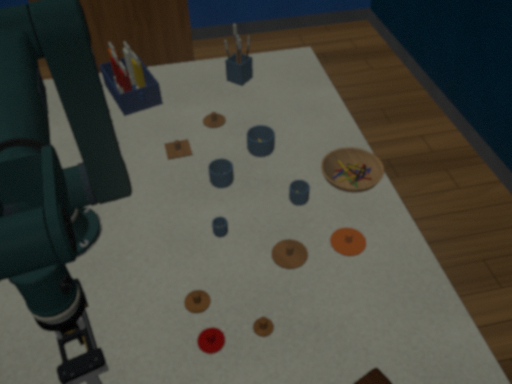

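The top view shows the brown round lids at about (328,181) widest, (362,268) medium, (396,219) small and (119,219) large. The square lid is at (160,265). The pots are at (177,174) widest, (218,225) large, (262,153) medium and (289,237) small. Red (400,262) and orange (325,127) are the decoys.

```bash
cat > h.py <<'E'
import numpy as np,cv2,pickle
def cloud(s):
    K=s['mtx'];R=cv2.Rodrigues(s['rvec'])[0];t=s['tvec'].ravel()
    d=s['depth'].astype(float);v,u=np.mgrid[:d.shape[0],:d.shape[1]]
    P=np.stack([(u-K[0,2])/K[0,0]*d,(v-K[1,2])/K[1,1]*d,d],-1)
    return (P-t)@R
def ray(s,uv,z):
    K=s['mtx'];R=cv2.Rodrigues(s['rvec'])[0];t=s['tvec'].ravel()
    uv=np.atleast_2d(uv).astype(float)
    d=np.c_[(uv-[K[0,2],K[1,2]])/[K[0,0],K[1,1]],np.ones(len(uv))]@R
    C=-R.T@t
    return C+d*((z-C[2])/d[:,2])[:,None]
def circ(p):
    A=np.c_[2*p[:,:2],np.ones(len(p))];x=np.linalg.lstsq(A,(p[:,:2]**2).sum(1),rcond=None)[0]
    return x[0],x[1],np.sqrt(x[2]+x[0]**2+x[1]**2)
def blob(mask,uv):
    n,l,st,c=cv2.connectedComponentsWithStats(mask.astype(np.uint8))
    w=l[max(0,uv[1]-14):uv[1]+15,max(0,uv[0]-14):uv[0]+15].ravel();w=w[w>0]
    return l==np.bincount(w).argmax()
LIDS=dict(small=(396,219),medium=(362,268),large=(119,219),widest=(328,181),square=(160,265))
POTS=dict(small=((289,237),.045),medium=((262,153),.055),large=((218,225),.060),widest=((177,174),.065))
E
python3 - <<'E'
from h import *
s=pickle.load(open('top0.pkl','rb'));hsv=cv2.cvtColor(s['image'],cv2.COLOR_RGB2HSV);P=cloud(s)
tab=P[300:340,100:200].reshape(-1,3);print('table z',np.median(tab[:,2]),tab[:,2].std())
br=(hsv[...,0]<25)&(hsv[...,1]>90)
for n,uv in LIDS.items():
    m=blob(br,uv);cs=cv2.findContours(m.astype(np.uint8),cv2.RETR_EXTERNAL,cv2.CHAIN_APPROX_NONE)[0]
    c=max(cs,key=cv2.contourArea)[:,0]
    q=ray(s,c,.012); x,y,r=circ(q); 
    k=P[m];k=k[k[:,2]>.03]
    print('lid',n,'circ',np.round([x,y,2*r+.0025],4),hsv[uv[1],uv[0]+6],'cent',np.round(P[m][:,:2].mean(0),4),'knob',np.round(k.mean(0),4),len(k), 'z',np.round(np.percentile(P[m][:,2],[10,50]),4))
bl=(hsv[...,0]>90)&(hsv[...,0]<125)&(hsv[...,1]>90)
for n,(uv,h) in POTS.items():
    w=np.zeros(bl.shape,bool);w[uv[1]-25:uv[1]+25,uv[0]-25:uv[0]+25]=1
    q=P[w&(P[...,2]>h-.006)&(P[...,2]<h+.01)]
    (cx,cy),r=cv2.minEnclosingCircle(q[:,:2].astype(np.float32))
    print('pot',n,np.round([cx,cy,2*r],4),'circ',np.round(circ(q),4),'z',np.round(np.median(q[:,2]),4),len(q))
E
```

```text
table z -0.00031863306943158496 0.06997950411348902
lid small circ [ 0.4866 -0.4161  0.0483] [ 15 169  77] cent [ 0.4863 -0.4139] knob [ 0.4872 -0.416   0.0413] 44 z [0.0083 0.0126]
lid medium circ [ 0.3436 -0.3123  0.064 ] [ 15 154  81] cent [ 0.3441 -0.3106] knob [ 0.3471 -0.3059  0.0661] 46 z [0.0092 0.0123]
lid large circ [0.4946 0.4078 0.0794] [ 15 162  74] cent [0.4943 0.4057] knob [0.4932 0.3873 0.0948] 44 z [0.0085 0.0117]
lid widest circ [ 0.6016 -0.2208  0.0953] [ 15 160  86] cent [ 0.6006 -0.2195] knob [ 0.5878 -0.2003  0.154 ] 42 z [0.0091 0.0122]
lid square circ [0.3552 0.2802 0.0923] [ 15 160  86] cent [0.3558 0.2784] knob [0.3639 0.2547 0.142 ] 47 z [0.0085 0.0118]
pot small [ 0.4363 -0.1006  0.0435] circ [ 0.436  -0.1006  0.0194] z 0.0438 77
pot medium [ 0.6837 -0.0254  0.0603] circ [ 0.6831 -0.0252  0.0275] z 0.0539 107
pot large [0.4738 0.1072 0.0757] circ [0.4733 0.1069 0.035 ] z 0.0592 141
pot widest [0.624  0.2282 0.0922] circ [0.6237 0.2281 0.0434] z 0.0641 173
```

```bash

python3 -m inch '[{"linear":[0.4,0.1,0],"twist":0,"gripper":0.6},{"linear":[0.8,0.3,0],"twist":0,"gripper":0.6},{"linear":[1,0.4,0],"twist":0,"gripper":0.6},{"linear":[1,0.4,0],"twist":0,"gripper":0.6}]'
python3 -m inch '[{"linear":[0.4,0.1,0],"twist":0,"gripper":0.6},{"linear":[0.8,0.3,0],"twist":0,"gripper":0.6},{"linear":[1,0.4,0],"twist":0,"gripper":0.6}]'
python3 -m inch '[{"linear":[0.4,0.1,0],"twist":0,"gripper":0.6},{"linear":[0.7,0.2,0],"twist":0,"gripper":0.6},{"linear":[0.8,0.35,0],"twist":0,"gripper":0.6},{"linear":[0.8,0.35,0],"twist":0,"gripper":0.6},{"linear":[0.8,0.35,0],"twist":0,"gripper":0.6}]'
python3 - <<'E'
from bench import robot
import cv2,pickle
o=robot.get_obs();s=robot.snapshot('wrist');s['o']=o;pickle.dump(s,open('w1.pkl','wb'))
cv2.imwrite('pics/w1.png',s['image'][:,:,::-1]);print(o['tool_pos'],o['ee_rot'],s['hand_eye'],s['mtx'])
E
```

```text
time: 0.43
tool_pos: [0.2467, -0.4887, 0.2269]
ee_rot: [-3.14, -0.002, 0.268]
wrist_force: [-0.8, 0.2, -0.1]
width: 0.071
time: 0.68
tool_pos: [0.3447, -0.4499, 0.2268]
ee_rot: [-3.14, -0.001, 0.264]
wrist_force: [0.0, -0.1, -1.1]
width: 0.057
time: 1.1
tool_pos: [0.4228, -0.416, 0.2269]
ee_rot: [-3.141, 0.001, 0.264]
wrist_force: [0.2, 0.3, 0.1]
width: 0.0564
[ 0.42275141 -0.4159893   0.22689329] [-3.14112729e+00  1.41122202e-03  2.64162465e-01] [[-6.44814220e-04 -9.68476740e-01 -2.49103167e-01  7.21562143e-02]
 [ 9.99999353e-01 -3.91168904e-04 -1.06773358e-03 -3.74974901e-04]
 [ 9.36633728e-04 -2.49103694e-01  9.68476366e-01 -1.57753613e-01]
 [ 0.00000000e+00  0.00000000e+00  0.00000000e+00  1.00000000e+00]] [[270.35839855   0.         255.45119565]
 [  0.         270.35839855 189.83505331]
 [  0.           0.           1.        ]]
```

View pics/w1.png

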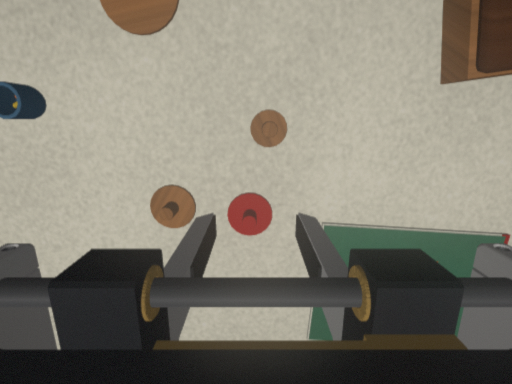

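The wrist view shows the small lid at (269,129), the medium lid at (173,206) and the red decoy at (250,214). I'll use these to cross-check the top camera.

```bash
cat >> h.py <<'E'
from scipy.spatial.transform import Rotation as Ro
def wray(s,uv,z):
    o=s['o'];K=s['mtx'];H=s['hand_eye'];R=Ro.from_euler('xyz',o['ee_rot']).as_matrix()
    uv=np.atleast_2d(uv).astype(float)
    d=np.c_[(uv-[K[0,2],K[1,2]])/[K[0,0],K[1,1]],np.ones(len(uv))]@H[:3,:3].T@R.T
    C=R@H[:3,3]+o['tool_pos']
    return C+d*((z-C[2])/d[:,2])[:,None]
def lidw(s,uv,z=.012):
    hsv=cv2.cvtColor(s['image'],cv2.COLOR_RGB2HSV);br=(hsv[...,0]<25)&(hsv[...,1]>90)
    m=blob(br,uv);c=max(cv2.findContours(m.astype(np.uint8),0,cv2.CHAIN_APPROX_NONE)[0],key=cv2.contourArea)
    c=cv2.convexHull(c)[:,0]
    return np.round(circ(wray(s,c,z)),4)
E
python3 - <<'E'
from h import *
s=pickle.load(open('w1.pkl','rb'))
for uv in [(269,129),(173,206)]: print(lidw(s,uv))
E
```

```text
[ 0.4863 -0.4159  0.0236]
[ 0.3437 -0.3119  0.0319]
```

```bash

python3 -m inch '[{"linear":[0.35,0,0],"twist":0,"gripper":0.5},{"linear":[0.64,0,-0.2],"twist":0,"gripper":0.5},{"linear":[0.64,0,-0.6],"twist":0,"gripper":0.5},{"linear":[0.64,0,-1],"twist":0,"gripper":0.5},{"linear":[0.64,0,-1],"twist":0,"gripper":0.5}]'
python3 -m inch '[{"linear":[0,0,-0.3],"twist":0,"gripper":0.5},{"linear":[0,0,-0.6],"twist":0,"gripper":0.5},{"linear":[0,0,-0.86],"twist":0,"gripper":0.5},{"linear":[0,0,-0.86],"twist":0,"gripper":0.5},{"linear":[0,0,-0.86],"twist":0,"gripper":0.5}]'
python3 -m inch '[{"linear":[0,0,0],"twist":0,"gripper":0},{"linear":[0,0,0],"twist":0,"gripper":0},{"linear":[0,0,0],"twist":0,"gripper":0},{"linear":[0,0,0],"twist":0,"gripper":0},{"linear":[0,0,0],"twist":0,"gripper":0}]'
```

```text
time: 1.57
tool_pos: [0.481, -0.4127, 0.1158]
ee_rot: [-3.124, 0.011, 0.261]
wrist_force: [-1.3, 0.7, -3.2]
width: 0.0469
time: 1.98
tool_pos: [0.4857, -0.417, 0.0419]
ee_rot: [-3.14, 0.001, 0.261]
wrist_force: [-0.2, -0.8, 1.5]
width: 0.0471
time: 2.4
tool_pos: [0.4875, -0.4167, 0.0432]
ee_rot: [3.139, -0.001, 0.263]
wrist_force: [-0.8, -0.7, 2.9]
width: 0.0194
```

```bash

python3 -m inch '[{"linear":[0,0,0.2],"twist":0,"gripper":0},{"linear":[0,0,0.5],"twist":0,"gripper":0},{"linear":[0,0,0.8],"twist":0,"gripper":0},{"linear":[0,0.2,1],"twist":0,"gripper":0},{"linear":[0,0.5,1],"twist":0,"gripper":0},{"linear":[0,0.8,1],"twist":0,"gripper":0},{"linear":[0,1,1],"twist":0,"gripper":0}]'
python3 -m inch '[{"linear":[-0.2,0.35,0],"twist":0,"gripper":0},{"linear":[-0.4,0.7,0],"twist":0,"gripper":0},{"linear":[-0.5,1,0],"twist":0,"gripper":0}]'
python3 -m inch '[{"linear":[0,0.35,0],"twist":0,"gripper":0},{"linear":[0,0.7,0],"twist":0,"gripper":0},{"linear":[0,1,0],"twist":0,"gripper":0},{"linear":[0,1.0,0],"twist":0,"gripper":0},{"linear":[0,1.0,0],"twist":0,"gripper":0}]'
python3 -m inch '[{"linear":[0,0.16,0],"twist":0,"gripper":0},{"linear":[0,0.16,0],"twist":0,"gripper":0},{"linear":[0,0.16,0],"twist":0,"gripper":0},{"linear":[0,0.16,0],"twist":0,"gripper":0}]'
python3 - <<'E'
from bench import robot
import cv2,pickle
o=robot.get_obs();s=robot.snapshot('wrist');s['o']=o;pickle.dump(s,open('w2.pkl','wb'))
cv2.imwrite('pics/w2.png',s['image'][:,:,::-1]);print(o['tool_pos'],o['ee_rot'],o['width'])
E
```

```text
time: 2.98
tool_pos: [0.4871, -0.3141, 0.1427]
ee_rot: [3.141, -0.001, 0.264]
wrist_force: [0.3, -0.1, -0.3]
width: 0.0192
time: 3.23
tool_pos: [0.4351, -0.2141, 0.1414]
ee_rot: [-3.141, 0.001, 0.263]
wrist_force: [0.4, 0.6, -0.3]
width: 0.0188
time: 3.65
tool_pos: [0.4369, -0.1151, 0.142]
ee_rot: [3.14, -0.001, 0.266]
wrist_force: [0.3, -0.2, -0.2]
width: 0.0191
time: 3.98
tool_pos: [0.437, -0.1014, 0.1415]
ee_rot: [3.141, 0.0, 0.262]
wrist_force: [-1.0, 0.1, -1.0]
width: 0.0189
[ 0.43700162 -0.10138132  0.14154945] [3.14073539e+00 2.52151333e-04 2.61722528e-01] 0.018929020409639005
```

View pics/w2.png

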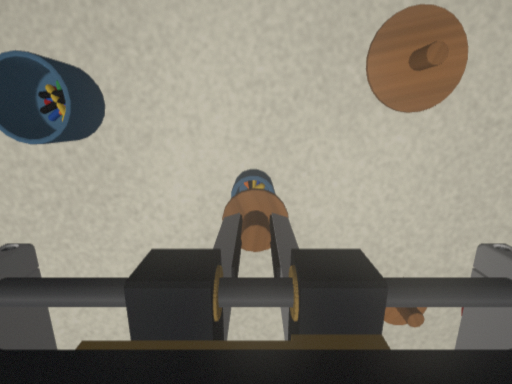

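The wrist view shows the lid held level at (256,220), with the pot just behind it at (253,188) as expected. Lowering and releasing.

```bash

python3 -m inch '[{"linear":[-0.01,0,-0.2],"twist":0,"gripper":0},{"linear":[-0.01,0,-0.4],"twist":0,"gripper":0},{"linear":[-0.01,0,-0.5],"twist":0,"gripper":0},{"linear":[-0.01,0,-0.55],"twist":0,"gripper":0},{"linear":[-0.01,0,-0.58],"twist":0,"gripper":0},{"linear":[-0.01,0,-0.6],"twist":0,"gripper":0},{"linear":[-0.01,0,-0.6],"twist":0,"gripper":0},{"linear":[-0.01,0,-0.6],"twist":0,"gripper":0}]'
python3 -m inch '[{"linear":[0,0,0],"twist":0,"gripper":0.5},{"linear":[0,0,0],"twist":0,"gripper":0.5},{"linear":[0,0,0],"twist":0,"gripper":0.5},{"linear":[0,0,0],"twist":0,"gripper":0.5},{"linear":[0,0,0.3],"twist":0,"gripper":0.5},{"linear":[0,0,0.6],"twist":0,"gripper":0.5},{"linear":[0,0,1],"twist":0,"gripper":0.5},{"linear":[0,0,1],"twist":0,"gripper":0.5},{"linear":[0,0,1],"twist":0,"gripper":0.5}]'
python3 - <<'E'
from bench import robot
import cv2,pickle
o=robot.get_obs();s=robot.snapshot('wrist');s['o']=o;pickle.dump(s,open('w3.pkl','wb'))
cv2.imwrite('pics/w3.png',s['image'][:,:,::-1]);print(o['tool_pos'],o['ee_rot'],o['width'])
E
```

```text
time: 4.7
tool_pos: [0.4366, -0.1004, 0.0824]
ee_rot: [3.14, -0.002, 0.263]
wrist_force: [-1.1, -0.5, 0.2]
width: 0.0193
time: 5.45
tool_pos: [0.4376, -0.1007, 0.1846]
ee_rot: [3.138, -0.006, 0.263]
wrist_force: [-1.0, -0.1, 0.0]
width: 0.0471
[ 0.43757575 -0.10070676  0.18463872] [ 3.13761593 -0.00559257  0.26288142] 0.04713751700911522
```

View pics/w3.png

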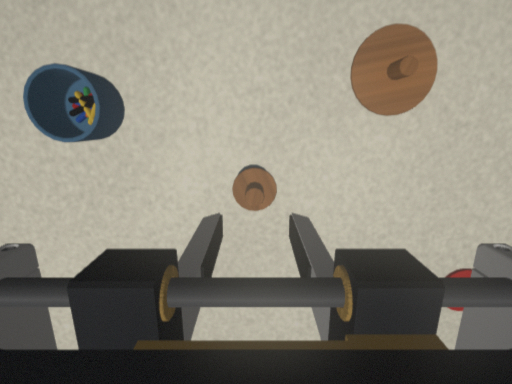

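The small lid sits on its pot at (255,188), looking level. Next is the medium lid at (0.3437,-0.312).

```bash

python3 -m inch '[{"linear":[-0.15,-0.35,0],"twist":0,"gripper":0.5},{"linear":[-0.3,-0.7,0],"twist":0,"gripper":0.5},{"linear":[-0.45,-1,0],"twist":0,"gripper":0.5}]'
python3 -m inch '[{"linear":[-0.15,-0.35,0],"twist":0,"gripper":0.5},{"linear":[-0.3,-0.7,0],"twist":0,"gripper":0.5},{"linear":[-0.475,-1,0],"twist":0,"gripper":0.5},{"linear":[-0.475,-1,0],"twist":0,"gripper":0.5}]'
python3 -m inch '[{"linear":[0,-0.116,-0.2],"twist":0,"gripper":0.5},{"linear":[0,-0.116,-0.6],"twist":0,"gripper":0.5},{"linear":[0,-0.116,-0.9],"twist":0,"gripper":0.5},{"linear":[0,-0.116,-0.9],"twist":0,"gripper":0.5},{"linear":[0,-0.116,-0.9],"twist":0,"gripper":0.5}]'
python3 -m inch '[{"linear":[0,0,-0.3],"twist":0,"gripper":0.5},{"linear":[0,0,-0.5],"twist":0,"gripper":0.5},{"linear":[0,0,-0.5],"twist":0,"gripper":0.5},{"linear":[0,0,-0.5],"twist":0,"gripper":0.5},{"linear":[0,0,-0.5],"twist":0,"gripper":0}, {"linear":[0,0,-0.5],"twist":0,"gripper":0},{"linear":[0,0,-0.5],"twist":0,"gripper":0},{"linear":[0,0,-0.5],"twist":0,"gripper":0},{"linear":[0,0,-0.5],"twist":0,"gripper":0}]'
```

```text
time: 5.75
tool_pos: [0.3895, -0.2005, 0.1793]
ee_rot: [-3.139, 0.003, 0.265]
wrist_force: [0.3, -0.5, -0.5]
width: 0.0472
time: 6.08
tool_pos: [0.3397, -0.3038, 0.179]
ee_rot: [-3.14, 0.004, 0.256]
wrist_force: [1.4, -0.3, -0.1]
width: 0.047
time: 6.5
tool_pos: [0.342, -0.3095, 0.0887]
ee_rot: [-3.135, 0.003, 0.263]
wrist_force: [0.8, 0.7, 0.1]
width: 0.047
time: 7.25
tool_pos: [0.3439, -0.3123, 0.0425]
ee_rot: [3.14, -0.001, 0.263]
wrist_force: [-0.3, 1.2, 3.0]
width: 0.0191
```

```bash

python3 -m inch '[{"linear":[0,0,0.2],"twist":0,"gripper":0},{"linear":[0,0,0.5],"twist":0,"gripper":0},{"linear":[0,0,0.8],"twist":0,"gripper":0},{"linear":[0.2,0.1,1],"twist":0,"gripper":0},{"linear":[0.5,0.4,1],"twist":0,"gripper":0},{"linear":[0.8,0.7,1],"twist":0,"gripper":0},{"linear":[1,0.9,1],"twist":0,"gripper":0}]'
python3 -m inch '[{"linear":[0.25,0.25,0],"twist":0,"gripper":0},{"linear":[0.5,0.45,0],"twist":0,"gripper":0},{"linear":[0.75,0.7,0],"twist":0,"gripper":0},{"linear":[1,0.9,0],"twist":0,"gripper":0}]'
python3 -m inch '[{"linear":[0.25,0.25,0],"twist":0,"gripper":0},{"linear":[0.5,0.45,0],"twist":0,"gripper":0},{"linear":[0.75,0.7,0],"twist":0,"gripper":0},{"linear":[1,0.9,0],"twist":0,"gripper":0},{"linear":[1,0.9,0],"twist":0,"gripper":0}]'
python3 -m inch '[{"linear":[0.25,0.1,0],"twist":0,"gripper":0},{"linear":[0.4,0.168,0],"twist":0,"gripper":0},{"linear":[0.4,0.168,0],"twist":0,"gripper":0},{"linear":[0.4,0.168,0],"twist":0,"gripper":0},{"linear":[0.4,0.168,0],"twist":0,"gripper":0}]'
python3 - <<'E'
from bench import robot
import cv2,pickle
o=robot.get_obs();s=robot.snapshot('wrist');s['o']=o;pickle.dump(s,open('w4.pkl','wb'))
cv2.imwrite('pics/w4.png',s['image'][:,:,::-1]);print(o['tool_pos'],o['ee_rot'],o['width'])
E
```

```text
time: 7.83
tool_pos: [0.4452, -0.22, 0.1425]
ee_rot: [3.141, -0.002, 0.263]
wrist_force: [-0.0, -0.8, -1.0]
width: 0.0192
time: 8.17
tool_pos: [0.5443, -0.1298, 0.1416]
ee_rot: [-3.141, -0.0, 0.263]
wrist_force: [0.3, 0.1, 0.2]
width: 0.0192
time: 8.58
tool_pos: [0.6464, -0.0374, 0.1402]
ee_rot: [-3.14, -0.002, 0.268]
wrist_force: [-0.8, -0.6, -0.6]
width: 0.0192
time: 9.0
tool_pos: [0.6826, -0.0256, 0.1414]
ee_rot: [3.141, 0.001, 0.262]
wrist_force: [-0.2, -0.1, -0.8]
width: 0.0189
[ 0.68255589 -0.02562754  0.14142574] [3.14141228e+00 1.13895747e-03 2.62270540e-01] 0.018894769797596047
```

View pics/w4.png

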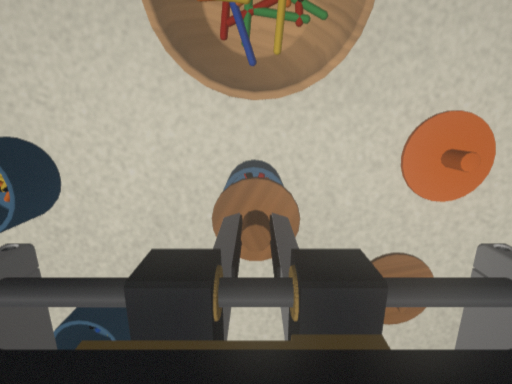

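The medium lid is held level at (256,217) and the pot is visible behind it. Lowering by 50 mm.

```bash

python3 -m inch '[{"linear":[0,0,-0.2],"twist":0,"gripper":0},{"linear":[0,0,-0.35],"twist":0,"gripper":0},{"linear":[0,0,-0.42],"twist":0,"gripper":0},{"linear":[0,0,-0.46],"twist":0,"gripper":0},{"linear":[0,0,-0.49],"twist":0,"gripper":0},{"linear":[0,0,-0.5],"twist":0,"gripper":0},{"linear":[0,0,-0.5],"twist":0,"gripper":0},{"linear":[0,0,-0.5],"twist":0,"gripper":0}]'
python3 -m inch '[{"linear":[0,0,0],"twist":0,"gripper":0.5},{"linear":[0,0,0],"twist":0,"gripper":0.5},{"linear":[0,0,0],"twist":0,"gripper":0.5},{"linear":[0,0,0],"twist":0,"gripper":0.5},{"linear":[0,0,0.3],"twist":0,"gripper":0.5},{"linear":[0,0,0.6],"twist":0,"gripper":0.5},{"linear":[0,0,1],"twist":0,"gripper":0.5},{"linear":[0,0,1],"twist":0,"gripper":0.5},{"linear":[0,0,1],"twist":0,"gripper":0.5}]'
python3 - <<'E'
from bench import robot
import cv2,pickle
o=robot.get_obs();s=robot.snapshot('wrist');s['o']=o;pickle.dump(s,open('w5.pkl','wb'))
cv2.imwrite('pics/w5.png',s['image'][:,:,::-1]);print(o['tool_pos'],o['ee_rot'],o['width'])
from h import *
print(lidw(s,(365,255)))
E
```

```text
time: 9.72
tool_pos: [0.6839, -0.0251, 0.0926]
ee_rot: [3.141, -0.002, 0.263]
wrist_force: [0.2, 0.5, 0.8]
width: 0.0192
time: 10.47
tool_pos: [0.6853, -0.0251, 0.1965]
ee_rot: [3.138, -0.008, 0.263]
wrist_force: [-0.8, 0.5, -0.3]
width: 0.0471
[ 0.68525865 -0.02511143  0.19647109] [ 3.13820431 -0.00820111  0.2628575 ] 0.04713546375430167
[ 0.6058 -0.2176  0.0447]
```

View pics/w5.png

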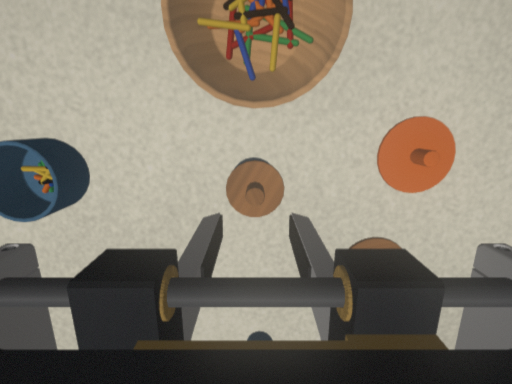

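The medium lid is seated at (255,188). Next is the widest lid at (0.6014,-0.2207).

```bash

python3 -m inch '[{"linear":[-0.15,-0.35,0],"twist":0,"gripper":0.5},{"linear":[-0.3,-0.7,0],"twist":0,"gripper":0.5},{"linear":[-0.423,-1,0],"twist":0,"gripper":0.5}]'
python3 -m inch '[{"linear":[-0.15,-0.35,0],"twist":0,"gripper":0.5},{"linear":[-0.3,-0.7,0],"twist":0,"gripper":0.5},{"linear":[-0.4,-0.954,0],"twist":0,"gripper":0.5},{"linear":[-0.4,-0.954,-0.3],"twist":0,"gripper":0.5},{"linear":[-0.4,-0.954,-0.6],"twist":0,"gripper":0.5},{"linear":[-0.4,-0.954,-0.9],"twist":0,"gripper":0.5},{"linear":[-0.4,-0.954,-0.9],"twist":0,"gripper":0.5},{"linear":[-0.4,-0.954,-0.9],"twist":0,"gripper":0.5}]'
python3 -m inch '[{"linear":[0,0,-0.3],"twist":0,"gripper":0.5},{"linear":[0,0,-0.5],"twist":0,"gripper":0.5},{"linear":[0,0,-0.6],"twist":0,"gripper":0.5},{"linear":[0,0,-0.6],"twist":0,"gripper":0.5},{"linear":[0,0,-0.6],"twist":0,"gripper":0}, {"linear":[0,0,-0.6],"twist":0,"gripper":0},{"linear":[0,0,-0.6],"twist":0,"gripper":0},{"linear":[0,0,-0.6],"twist":0,"gripper":0},{"linear":[0,0,-0.6],"twist":0,"gripper":0}]'
```

```text
time: 10.77
tool_pos: [0.6393, -0.1257, 0.1886]
ee_rot: [-3.14, 0.004, 0.264]
wrist_force: [-0.0, 0.0, -0.2]
width: 0.0468
time: 11.43
tool_pos: [0.5987, -0.2193, 0.0973]
ee_rot: [-3.136, 0.007, 0.263]
wrist_force: [0.0, -0.1, 0.4]
width: 0.047
time: 12.18
tool_pos: [0.6019, -0.2207, 0.0431]
ee_rot: [3.14, -0.002, 0.263]
wrist_force: [0.8, 0.2, 2.2]
width: 0.0192
```

```bash

python3 -m inch '[{"linear":[0,0,0.2],"twist":0,"gripper":0},{"linear":[0,0,0.5],"twist":0,"gripper":0},{"linear":[0,0,0.8],"twist":0,"gripper":0},{"linear":[-0.1,0.2,1],"twist":0,"gripper":0},{"linear":[-0.1,0.5,1],"twist":0,"gripper":0},{"linear":[-0.1,0.7,1],"twist":0,"gripper":0},{"linear":[-0.1,0.7,1],"twist":0,"gripper":0}]'
python3 -m inch '[{"linear":[0,0.25,0.2],"twist":0,"gripper":0},{"linear":[0,0.5,0.3],"twist":0,"gripper":0},{"linear":[0,0.75,0.3],"twist":0,"gripper":0},{"linear":[0,1,0.3],"twist":0,"gripper":0}]'
python3 -m inch '[{"linear":[0,0.25,0],"twist":0,"gripper":0},{"linear":[0,0.5,0],"twist":0,"gripper":0},{"linear":[0,0.75,0],"twist":0,"gripper":0},{"linear":[0,1,0],"twist":0,"gripper":0}]'
python3 -m inch '[{"linear":[0.1,0.25,0],"twist":0,"gripper":0},{"linear":[0.2,0.5,0],"twist":0,"gripper":0},{"linear":[0.325,0.75,0],"twist":0,"gripper":0},{"linear":[0.325,1,0],"twist":0,"gripper":0}]'
python3 -m inch '[{"linear":[0,0.25,0],"twist":0,"gripper":0},{"linear":[0,0.5,0],"twist":0,"gripper":0},{"linear":[0,0.7,0],"twist":0,"gripper":0},{"linear":[0,0.79,0],"twist":0,"gripper":0},{"linear":[0,0.79,0],"twist":0,"gripper":0},{"linear":[0,0.79,0],"twist":0,"gripper":0}]'
python3 - <<'E'
from bench import robot
import cv2,pickle
o=robot.get_obs();s=robot.snapshot('wrist');s['o']=o;pickle.dump(s,open('w6.pkl','wb'))
cv2.imwrite('pics/w6.png',s['image'][:,:,::-1]);print(o['tool_pos'],o['ee_rot'],o['width'],o['joint_positions'])
E
```

```text
time: 12.77
tool_pos: [0.5912, -0.1467, 0.1426]
ee_rot: [-3.14, -0.002, 0.267]
wrist_force: [0.8, -0.2, -1.7]
width: 0.0193
time: 13.1
tool_pos: [0.5915, -0.0502, 0.1726]
ee_rot: [3.14, -0.002, 0.262]
wrist_force: [1.0, 0.4, -1.4]
width: 0.0189
time: 13.43
tool_pos: [0.5909, 0.0502, 0.1712]
ee_rot: [3.141, 0.001, 0.262]
wrist_force: [-0.2, -0.5, -0.9]
width: 0.0194
time: 13.77
tool_pos: [0.6251, 0.15, 0.1707]
ee_rot: [3.141, -0.0, 0.262]
wrist_force: [-0.4, -0.2, -0.8]
width: 0.019
time: 14.27
tool_pos: [0.6236, 0.2279, 0.1711]
ee_rot: [3.14, 0.001, 0.263]
wrist_force: [-1.1, 0.3, -1.4]
width: 0.0192
[0.6236488  0.22791573 0.17107345] [3.14035442e+00 8.99460036e-04 2.62866307e-01] 0.019249374837690462 [ 2.65644601e-01  3.58103637e-01  1.15835906e+00 -1.23761322e-03
  1.62603281e+00  1.57350629e+00]
```

View pics/w6.png

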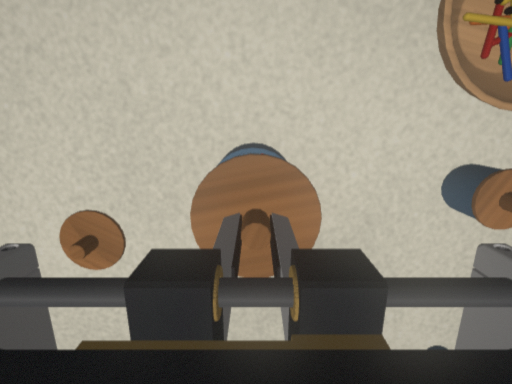

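The widest lid is held level at (256,215) over its pot, and the large lid shows at (93,239). Lowering by 70 mm.

```bash

python3 -m inch '[{"linear":[0,0,-0.25],"twist":0,"gripper":0},{"linear":[0,0,-0.5],"twist":0,"gripper":0},{"linear":[0,0,-0.61],"twist":0,"gripper":0},{"linear":[0,0,-0.65],"twist":0,"gripper":0},{"linear":[0,0,-0.68],"twist":0,"gripper":0},{"linear":[0,0,-0.7],"twist":0,"gripper":0},{"linear":[0,0,-0.7],"twist":0,"gripper":0},{"linear":[0,0,-0.7],"twist":0,"gripper":0}]'
python3 -m inch '[{"linear":[0,0,0],"twist":0,"gripper":0.5},{"linear":[0,0,0],"twist":0,"gripper":0.5},{"linear":[0,0,0],"twist":0,"gripper":0.5},{"linear":[0,0,0],"twist":0,"gripper":0.5},{"linear":[0,0,0.3],"twist":0,"gripper":0.5},{"linear":[0,0,0.6],"twist":0,"gripper":0.5},{"linear":[0,0,1],"twist":0,"gripper":0.5},{"linear":[0,0,1],"twist":0,"gripper":0.5},{"linear":[0,0,1],"twist":0,"gripper":0.5}]'
python3 - <<'E'
from bench import robot
import cv2,pickle
o=robot.get_obs();s=robot.snapshot('wrist');s['o']=o;pickle.dump(s,open('w7.pkl','wb'))
cv2.imwrite('pics/w7.png',s['image'][:,:,::-1]);print(o['tool_pos'],o['ee_rot'],o['width'])
from h import *
print(lidw(s,(110,230)), lidw(pickle.load(open('w6.pkl','rb')),(93,239)))
E
```

```text
time: 14.98
tool_pos: [0.6244, 0.2288, 0.1031]
ee_rot: [3.141, -0.003, 0.263]
wrist_force: [-0.7, -0.2, -0.7]
width: 0.0195
time: 15.73
tool_pos: [0.6253, 0.2292, 0.2064]
ee_rot: [3.142, -0.009, 0.263]
wrist_force: [0.2, -0.2, -0.8]
width: 0.047
[0.62534285 0.22923484 0.20640853] [ 3.14151326 -0.00880788  0.26291972] 0.04704534306585642
[0.4961 0.4094 0.0402] [0.4962 0.4095 0.0405]
```

View pics/w7.png

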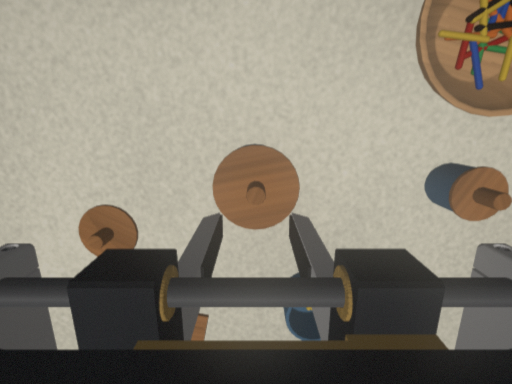

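The widest lid is seated at (256,187). For the large lid, the two cameras differ by about 2 mm, so I'll use the mean, (0.4954,0.4087).

```bash

python3 -m inch '[{"linear":[-0.2,0.3,0],"twist":0,"gripper":0.5},{"linear":[-0.4,0.6,0],"twist":0,"gripper":0.5},{"linear":[-0.65,0.9,0],"twist":0,"gripper":0.5}]'
python3 -m inch '[{"linear":[-0.2,0.3,0],"twist":0,"gripper":0.5},{"linear":[-0.4,0.6,0],"twist":0,"gripper":0.5},{"linear":[-0.635,0.905,0],"twist":0,"gripper":0.5},{"linear":[-0.635,0.905,-0.3],"twist":0,"gripper":0.5},{"linear":[-0.635,0.905,-0.6],"twist":0,"gripper":0.5},{"linear":[-0.635,0.905,-1],"twist":0,"gripper":0.5},{"linear":[-0.635,0.905,-1],"twist":0,"gripper":0.5},{"linear":[-0.635,0.905,-1],"twist":0,"gripper":0.5}]'
python3 -m inch '[{"linear":[0,0,-0.3],"twist":0,"gripper":0.5},{"linear":[0,0,-0.5],"twist":0,"gripper":0.5},{"linear":[0,0,-0.6],"twist":0,"gripper":0.5},{"linear":[0,0,-0.6],"twist":0,"gripper":0.5},{"linear":[0,0,-0.6],"twist":0,"gripper":0}, {"linear":[0,0,-0.6],"twist":0,"gripper":0},{"linear":[0,0,-0.6],"twist":0,"gripper":0},{"linear":[0,0,-0.6],"twist":0,"gripper":0},{"linear":[0,0,-0.6],"twist":0,"gripper":0}]'
```

```text
time: 16.03
tool_pos: [0.5577, 0.3185, 0.1985]
ee_rot: [3.141, 0.004, 0.26]
wrist_force: [0.0, 0.3, -0.5]
width: 0.0467
time: 16.7
tool_pos: [0.4923, 0.4073, 0.0965]
ee_rot: [3.138, 0.01, 0.263]
wrist_force: [-0.9, 0.5, 0.4]
width: 0.0469
time: 17.45
tool_pos: [0.4958, 0.4096, 0.0431]
ee_rot: [-3.141, -0.003, 0.263]
wrist_force: [-0.2, 0.0, 2.8]
width: 0.0192
```

```bash

python3 -m inch '[{"linear":[0,0,0.2],"twist":0,"gripper":0},{"linear":[0,0,0.5],"twist":0,"gripper":0},{"linear":[0,0,0.8],"twist":0,"gripper":0},{"linear":[0,-0.2,1],"twist":0,"gripper":0},{"linear":[0,-0.4,1],"twist":0,"gripper":0},{"linear":[0,-0.7,1],"twist":0,"gripper":0},{"linear":[0,-1,1],"twist":0,"gripper":0}]'
python3 -m inch '[{"linear":[0,-0.25,0.2],"twist":0,"gripper":0},{"linear":[0,-0.5,0.3],"twist":0,"gripper":0},{"linear":[-0.1,-0.75,0.3],"twist":0,"gripper":0},{"linear":[-0.1,-1,0.3],"twist":0,"gripper":0}]'
python3 -m inch '[{"linear":[0,-0.25,0],"twist":0,"gripper":0},{"linear":[-0.117,-0.5,0],"twist":0,"gripper":0},{"linear":[-0.117,-0.75,0],"twist":0,"gripper":0},{"linear":[-0.117,-1,0],"twist":0,"gripper":0},{"linear":[-0.117,-1,0],"twist":0,"gripper":0},{"linear":[-0.117,-1,0],"twist":0,"gripper":0},{"linear":[-0.117,-1,0],"twist":0,"gripper":0}]'
python3 - <<'E'
from bench import robot
import cv2,pickle
o=robot.get_obs();s=robot.snapshot('wrist');s['o']=o;pickle.dump(s,open('w8.pkl','wb'))
cv2.imwrite('pics/w8.png',s['image'][:,:,::-1]);print(o['tool_pos'],o['ee_rot'],o['width'])
E
```

```text
time: 18.03
tool_pos: [0.4951, 0.3088, 0.1426]
ee_rot: [-3.141, -0.002, 0.264]
wrist_force: [0.4, -0.7, -0.6]
width: 0.0192
time: 18.37
tool_pos: [0.4845, 0.2083, 0.1731]
ee_rot: [-3.141, -0.002, 0.263]
wrist_force: [-0.3, -0.1, 0.1]
width: 0.0192
time: 18.95
tool_pos: [0.4734, 0.1096, 0.1718]
ee_rot: [-3.141, -0.001, 0.263]
wrist_force: [0.5, 0.7, -0.4]
width: 0.0194
[0.47342449 0.10963348 0.17177749] [-3.14101129e+00 -6.27974213e-04  2.62642969e-01] 0.019425124731178155
```

View pics/w8.png

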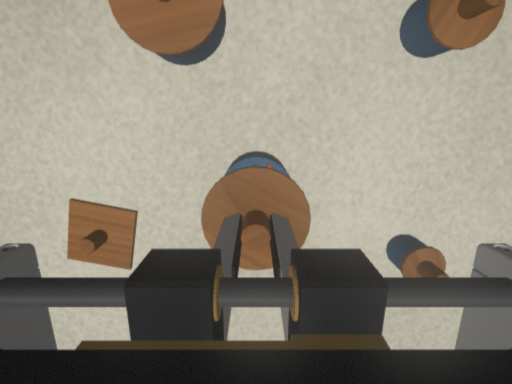

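```bash

python3 -m inch '[{"linear":[0,-0.02,-0.25],"twist":0,"gripper":0},{"linear":[0,-0.02,-0.5],"twist":0,"gripper":0},{"linear":[0,-0.02,-0.64],"twist":0,"gripper":0},{"linear":[0,-0.02,-0.7],"twist":0,"gripper":0},{"linear":[0,-0.02,-0.73],"twist":0,"gripper":0},{"linear":[0,-0.02,-0.75],"twist":0,"gripper":0},{"linear":[0,-0.02,-0.75],"twist":0,"gripper":0},{"linear":[0,-0.02,-0.75],"twist":0,"gripper":0}]'
python3 -m inch '[{"linear":[0,0,0],"twist":0,"gripper":0.5},{"linear":[0,0,0],"twist":0,"gripper":0.5},{"linear":[0,0,0],"twist":0,"gripper":0.5},{"linear":[0,0,0],"twist":0,"gripper":0.5},{"linear":[0,0,0.3],"twist":0,"gripper":0.5},{"linear":[0,0,0.6],"twist":0,"gripper":0.5},{"linear":[0,0,1],"twist":0,"gripper":0.5},{"linear":[0,0,1],"twist":0,"gripper":0.5},{"linear":[0,0,1],"twist":0,"gripper":0.5}]'
python3 -m inch '[{"linear":[-0.3,0,0.3],"twist":0,"gripper":0.5},{"linear":[-0.6,0,0.5],"twist":0,"gripper":0.5},{"linear":[-1,0,0.5],"twist":0,"gripper":0.5},{"linear":[-1,0,0.5],"twist":0,"gripper":0.5},{"linear":[-1,0,0.5],"twist":0,"gripper":0.5}]'
python3 -m inch '[{"linear":[-0.3,0,0.3],"twist":0,"gripper":0.5},{"linear":[-0.6,0,0.5],"twist":0,"gripper":0.5},{"linear":[-0.6,0,0.5],"twist":0,"gripper":0.5},{"linear":[-0.6,0,0.5],"twist":0,"gripper":0.5},{"linear":[-0.6,0,0.5],"twist":0,"gripper":0.5}]'
python3 - <<'E'
from bench import robot
import cv2,pickle
for n in ["top","side"]:
    s=robot.snapshot(n);pickle.dump(s,open(f'{n}1.pkl','wb'))
    cv2.imwrite(f'pics/{n}1.png',s['image'][:,:,::-1])
E
cat > chk.py <<'E'
from h import *
s=pickle.load(open('top1.pkl','rb'));hsv=cv2.cvtColor(s['image'],cv2.COLOR_RGB2HSV);P=cloud(s)
pot=dict(small=(.436,-.1006),medium=(.6834,-.0253),large=(.4735,.107),widest=(.6239,.2282));br=(hsv[...,0]<25)&(hsv[...,1]>90)
for n,(uv,h) in POTS.items():
    try:
        m=blob(br,uv);c=max(cv2.findContours(m.astype(np.uint8),0,cv2.CHAIN_APPROX_NONE)[0],key=cv2.contourArea)[:,0]
        q=P[m&(P[...,2]<h+.015)&(P[...,2]>h-.005)];A=np.c_[q[:,:2]-q[:,:2].mean(0),np.ones(len(q))]
        a=np.linalg.lstsq(A,q[:,2],rcond=None)[0]
        x,y,r=circ(ray(s,c,h+.006));print(n,np.round([x,y,r],4),'err mm',np.round((np.array([x,y])-pot[n])*1e3,1),'top z-rim',np.round(np.median(q[:,2])-h,4),'tilt',np.round(a[:2],3))
    except Exception as e: print(n,e)
E
python3 chk.py
```

```text
time: 19.67
tool_pos: [0.4745, 0.1075, 0.0978]
ee_rot: [3.141, -0.003, 0.263]
wrist_force: [-0.0, -0.1, -1.0]
width: 0.0191
time: 20.42
tool_pos: [0.4752, 0.1073, 0.1999]
ee_rot: [3.14, -0.007, 0.263]
wrist_force: [-0.1, -0.6, -0.1]
width: 0.0469
time: 20.83
tool_pos: [0.372, 0.1072, 0.2456]
ee_rot: [3.141, 0.0, 0.263]
wrist_force: [0.9, 0.4, 0.1]
width: 0.0469
time: 21.25
tool_pos: [0.3142, 0.1071, 0.295]
ee_rot: [3.142, 0.002, 0.262]
wrist_force: [0.2, -0.2, -0.5]
width: 0.0471
small [ 0.4355 -0.1005  0.0227] err mm [-0.5  0.1] top z-rim 0.006 tilt [-0.007  0.008]
medium [ 0.6824 -0.0254  0.0306] err mm [-1.  -0.1] top z-rim 0.0057 tilt [-0.003  0.006]
large [0.4734 0.1066 0.0387] err mm [-0.1 -0.4] top z-rim 0.0058 tilt [-0.003 -0.002]
widest [0.6237 0.2278 0.0468] err mm [-0.2 -0.4] top z-rim 0.0055 tilt [ 0.003 -0.002]
```

View pics/top1.png

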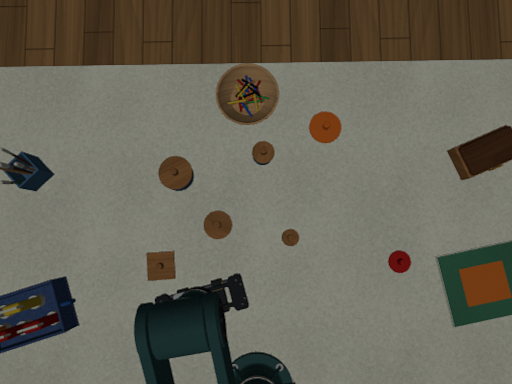

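View pics/side1.png

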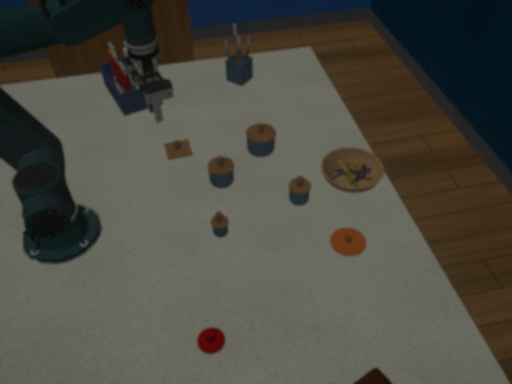

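Both views show all four pots with their lids on. The top view has them at (177,173), (263,152), (218,225) and (290,237). The square lid (160,265) and both decoys haven't moved, and the arm is clear. Handing in.

```bash
python3 -c "
from bench import robot
print(robot.close_job(), robot.get_obs()['time'])"
```

```text
the job is handed in; nothing more can be done
the job is handed in; nothing more can be done
```

I put all four round lids on the pots of their own size and handed the job in at about 21 s of the 96 s allowed; the hand-in reports no verdict.

| Last check, top camera | Result | Limit |
|---|---|---|
| Lid centre from where its pot stood at the start | within about 1 mm | 10 mm |
| Disc top above the rim | 5.5–6.0 mm (nominal 6 mm) | −3 to +2.5 mm off nominal |
| Lid tilt | about 0.01 rad or less | 0.06 rad |

- **Pots and other lids:** In the pictures, the pots stand upright in place. The square lid and the red and orange look-alikes look unmoved; I compared these by eye only. The arm ended clear of everything.
- **Disagreement:** The top and wrist cameras placed the large lid about 2 mm apart before I picked it up. I used the mean, and the grasp and placing went well. No check failed.

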